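# Queue the sample pots for weighing

## Robot

A 7-joint arm with a two-finger parallel gripper is mounted at the origin on the work surface. World frame = base frame: x ahead of the robot, y to its left, z up, the work surface at z = 0. Lengths are in mm, angles in rad, forces in N, time in s.
With the tool pointing down it reaches from about 425 to 1025 mm from the base axis. Payload 3.6 kg.
Tool frame: the origin (TCP) lies midway between the tips of the shut fingers; the grasp point (between the pads) lies 19 mm behind it (bot.hold_point_z is the distance from the TCP to the grasp point, in mm); z points along the fingers, y is the line along which they close (so a half turn about z gives the same grasp; the last joint's range is limited). The gripper opens to 85 mm and grips with 20 to 120 N. Pads are 22 mm wide; open, the fingers measure 114 mm over their backs; the gripper's body (76 mm by 85 mm) begins 54 mm behind the grasp point. The pads swing forward as they close: fully open they stand 13 mm farther back than shut.
Start: joints at [-1.351, 0.591, 0.048, 1.609, -0.033, 0.943, -0.034], TCP at [223.785, 689.601, 231.302] pointing down, gripper open.
Joint ranges: [-2.69, 2.69], [-0.47, 2.24], [-1.27, 1.36], [0.19, 2.51], [-1.53, 4.68], [0.08, 2.07], [-3.09, 3.09]. Speed limits (rad/s): [2.57, 2.57, 3.14, 3.14, 3.14, 3.14, 3.14].

## Interface

Orientations are given as a 3x3 rotation matrix whose columns are the frame's x, y, z axes.
In Python, from plant import bot, vision gives the robot as it stands. The module is installed in compiled form; this text tells all that it offers.
- The arm moves only by the tool play_rows, never from a script. Its argument "increments" is a list of rows, each a list of 6 numbers: the shift along the world's x, y, z in mm, then the turn, a rotation vector about the world's x, y, z in degrees. In form: [[dx, dy, dz, ax, ay, az], ...]. A call has 1 to 20 rows; each row is the pose to reach, as a shift and turn from the pose commanded when the call began; what a row does not reach only later rows make up. A row lasts 1/8 s, in which the tool goes at most 62.5 mm and 10.7 degrees, less where a joint would pass 70% of its speed; a pose out of reach is approached as far as the arm can. A call with a gripper value outside its range is refused whole. "hand" is the opening in per cent of the stroke, from 0 (shut) to 100 (fully open), set as the call begins (left out, the last holds). The fingers move at their own pace and stop on an object; "squeeze" is the grip in N (left out, the last holds). Time passes only in rows, so rows that repeat a pose let the fingers close. It gives the time, the measured TCP pose, the force, the opening and the grip force at its end, in the units of the state.
- bot.sense(): the state, without advancing time (a new reading comes with each control period).
- vision.read_camera(name): name is "side" or "top" or "wrist"; returns (picture, depth): 420x560x3 uint8, red, green, blue; 420x560 float32, mm along the optical axis (not along the pixel's ray), 0 where there is no reading.
- vision.camera_model(name): a dict with "fx", "fy", "cx", "cy" (pixels), "view" (4x4, takes a point from world to camera coordinates); the wrist camera has in their place "tool_from_camera" (4x4, takes a point from camera to tool coordinates, whose origin is the TCP and whose axes are the flange's). Camera axes: x right, y down, z forward; pixel columns grow to the right and rows downward; lengths in mm; the calibration is good to about 2 mm. The wrist camera is an equidistant fisheye: a pixel r from the principal point sees the ray r / f radians off the axis. A picture is of the moment at which its call begins: read the wrist's pose just before it. camera_model takes no time and is no camera call.
- bot.close_job(): hands the job in; it is judged then, once.
The state is a dict: "time": time; "joint_positions": joint angles; "qvel": joint speeds; "joint_torque": joint torques, N m; "ee_pos": TCP position; "eef_rot": TCP orientation; "contact_force": force on the tool from outside, world axes, zero at the start; "torque": the same for the moment, N m; "gripper_width": opening from 0.0 (shut) to 1.0 (fully open); "finger_force": force on a finger pad.
Only numpy, scipy, OpenCV 4.12 (cv2) and the standard library are available. Lean on these libraries where they do the work, as an engineer would, in place of code of your own. Each camera call takes 0.05 s, during which the arm holds its last target. There are 200 camera calls.

## Task

Line up the four red-capped sample pots for weighing: stand one in the middle of each rubber disc in the row, in order of height, with the shortest on the disc next to the balance and the tallest on the disc farthest from it. Keep the pots upright throughout.

Things in the scene. Friction and masses are not known exactly. Their poses are not given: they have to be found in the camera images.
- pot_p_center (a point): Sample pot, upright plain cylinder 36 mm in diameter and 46 mm tall: white with a red screw cap (same diameter) as its top 13 mm. Loose, rigid. The point is its centre, 23 mm above its underside, z up along its axis. It starts standing on the bench (z = 0), anywhere among the four pots nearer the robot than the row.
- pot_q_center (a point): Sample pot, upright plain cylinder 42 mm in diameter and 56 mm tall: white with a red screw cap (same diameter) as its top 13 mm. Loose, rigid. The point is its centre, 28 mm above its underside, z up along its axis. It starts standing on the bench (z = 0), anywhere among the four pots nearer the robot than the row.
- pot_r_center (a point): Sample pot, upright plain cylinder 48 mm in diameter and 66 mm tall: white with a red screw cap (same diameter) as its top 13 mm. Loose, rigid. The point is its centre, 33 mm above its underside, z up along its axis. It starts standing on the bench (z = 0), anywhere among the four pots nearer the robot than the row.
- pot_s_center (a point): Sample pot, upright plain cylinder 54 mm in diameter and 76 mm tall: white with a red screw cap (same diameter) as its top 13 mm. Loose, rigid. The point is its centre, 38 mm above its underside, z up along its axis. It starts standing on the bench (z = 0), anywhere among the four pots nearer the robot than the row.
- disc_a: One of four identical dark rubber discs, 64 mm in diameter, 4 mm thick, fixed on a white strip 6 mm thick; origin at the centre of its underside, so its top is 4 mm above the origin and 10 mm above the bench. The four lie in one straight row, 85 mm apart centre to centre; the letter says nothing about its place in the row.
- disc_b: One of four identical dark rubber discs, 64 mm in diameter, 4 mm thick, fixed on a white strip 6 mm thick; origin at the centre of its underside, so its top is 4 mm above the origin and 10 mm above the bench. The four lie in one straight row, 85 mm apart centre to centre; the letter says nothing about its place in the row.
- disc_c: One of four identical dark rubber discs, 64 mm in diameter, 4 mm thick, fixed on a white strip 6 mm thick; origin at the centre of its underside, so its top is 4 mm above the origin and 10 mm above the bench. The four lie in one straight row, 85 mm apart centre to centre; the letter says nothing about its place in the row.
- disc_d: One of four identical dark rubber discs, 64 mm in diameter, 4 mm thick, fixed on a white strip 6 mm thick; origin at the centre of its underside, so its top is 4 mm above the origin and 10 mm above the bench. The four lie in one straight row, 85 mm apart centre to centre; the letter says nothing about its place in the row.
- balance: Grey electronic balance with a round steel pan, 150 mm (its x) by 130 mm (its y, along the row) and 38 mm high, fixed to the bench just past one end of the row (either end), centred on the row's line, its centre 137.5 mm from the nearest disc's centre. Origin at the centre of its underside. A white and blue glove box of 150 x 120 x 60 mm stands likewise at the other end.
Things that resemble listed ones, but are neither listed nor needed, are in the scene too. What is shaped like the part that bears pot_s_center but green or turquoise is not meant.

How it is judged:
By the outcome, as a careful person would: the job done as asked, in the order asked, and still so for the second after the job is handed in, with the robot touching nothing.
It also fails if it takes over 109 s, if anything falls off the work surface, if the arm or the gripper's body presses on something with over 40 N, if the wrist force passes 120 N, or if a joint passes its speed limit or range.

## Working session

There is one attempt and no reset: what is moved stays moved. The work goes in short steps, Python scripts to look and compute and a tool call to move; the robot and the scene stay as the last step left them, time stands still between calls to the robot, and variables do not carry over. Pictures are saved under pics/ and viewed, at most 14 in all, crops included, and the job is handed in when it is done.

Besides the shell and the picture viewer there is one more tool, called after "Request:" as name(argument=value, ...) on one line, values as JSON. play_rows: Moves the arm, as the interface text tells. Its arguments: {"type":"object","properties":{"increments":{"type":"array"},"hand":{"type":"number"},"squeeze":{"type":"number"}},"required":["increments"]}

```bash
mkdir -p pics; python3 - <<'E'
from plant import bot, vision
import cv2, numpy as np
s=bot.sense(); print(s['time'],s['ee_pos'],np.round(s['eef_rot'],3).tolist(),s['gripper_width'])
for n in ('top','side'):
    p,d=vision.read_camera(n); np.savez(n+'0.npz',p=p,d=d)
    cv2.imwrite(f'pics/{n}0.png',p[:,:,::-1]); m=vision.camera_model(n); print(n,{k:np.round(v,3).tolist() for k,v in m.items()}, d.min(),d.max())
E
```

```text
0.0 [223.51998126 688.80493931 230.13584045] [[-0.951, 0.309, -0.001], [0.309, 0.951, -0.002], [-0.0, -0.002, -1.0]] 1.0027070112440373
top {'fx': 407.224, 'fy': 407.224, 'cx': 289.897, 'cy': 205.259, 'view': [[0.022, -0.999, 0.024, 1.408], [-0.996, -0.024, -0.088, 548.434], [0.088, -0.022, -0.996, 1024.647], [0.0, 0.0, 0.0, 1.0]]} 0.0 1957.8389
side {'fx': 523.471, 'fy': 523.471, 'cx': 280.802, 'cy': 209.9, 'view': [[0.984, -0.176, 0.001, -525.616], [-0.13, -0.73, -0.671, 123.613], [0.119, 0.66, -0.742, 960.221], [0.0, 0.0, 0.0, 1.0]]} 0.0 3273.4185
```

View pics/top0.png

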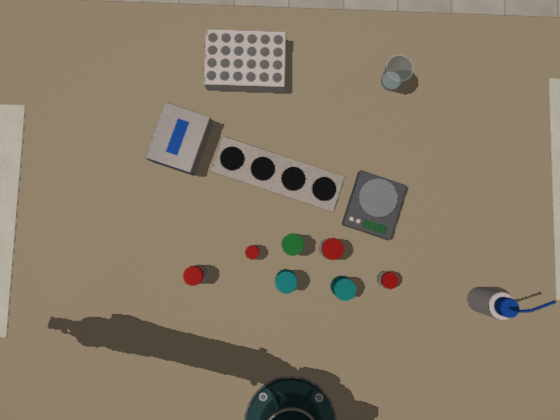

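View pics/side0.png

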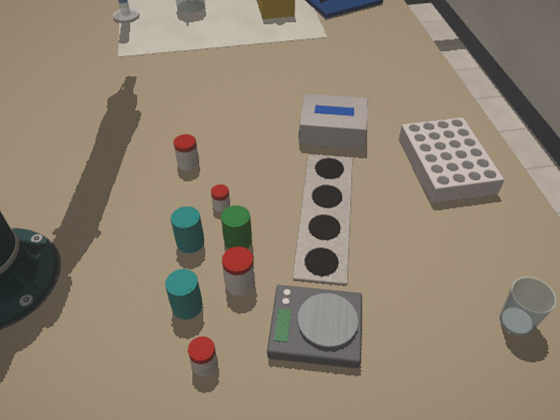

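The top view shows the balance at the right end of the row, centred near (376,205), and the glove box at the left end (180,138). The discs are at (232,158), (263,168), (293,179) and (324,189). The red caps are at (333,249), (390,280), (194,276) and (252,252). The green pot (293,245) and turquoise pots (287,281) and (345,288) are decoys. The red-capped white pots fit the description; next I'll measure their sizes to tell them apart.

```bash
cat > h.py <<'E'
import numpy as np, cv2
from plant import bot, vision
def plane(n,u,v,z):
    m=vision.camera_model(n);V=np.array(m['view']);R=V[:3,:3];c=-R.T@V[:3,3]
    uv=np.stack([np.atleast_1d(u),np.atleast_1d(v)],1).astype(float)
    r=np.c_[(uv[:,0]-m['cx'])/m['fx'],(uv[:,1]-m['cy'])/m['fy'],np.ones(len(uv))]@R
    return c+r*((z-c[2])/r[:,2])[:,None]
def world(n,d):
    m=vision.camera_model(n);V=np.array(m['view']);v,u=np.indices(d.shape)
    P=np.stack([(u-m['cx'])/m['fx']*d,(v-m['cy'])/m['fy']*d,d],-1)
    return (P-V[:3,3])@V[:3,:3]
def blobs(mask,amin):
    k,l,st,c=cv2.connectedComponentsWithStats(mask.astype(np.uint8))
    return [(l==i) for i in range(1,k) if st[i,4]>=amin]
def caps(n,p,d):
    hsv=cv2.cvtColor(p,cv2.COLOR_RGB2HSV);h=hsv[...,0]
    W=world(n,d);out=[]
    for b in blobs(((h<8)|(h>172))&(hsv[...,1]>150)&(hsv[...,2]>60),40):
        ok=b&(d>0); zt=np.percentile(W[ok][:,2],75)
        t=ok&(W[...,2]>zt-5)
        Z=np.median(W[t][:,2])
        v,u=np.nonzero(t); q=plane(n,u,v,Z)
        (cx,cy),r=cv2.minEnclosingCircle(q[:,:2].astype(np.float32))
        out.append((round(u.mean()),round(v.mean()),round(Z,1),q[:,:2].mean(0).round(1),round(cx,1),round(cy,1),round(2*r,1)))
    return out
def discs(n,p,d):
    W=world(n,d);out=[]
    for b in blobs((p.max(2)<35)&(abs(W[...,2]-10)<12),150):
        v,u=np.nonzero(b);q=plane(n,u,v,10)[:,:2]
        (cx,cy),r=cv2.minEnclosingCircle(q.astype(np.float32))
        out.append((round(u.mean()),round(v.mean()),q.mean(0).round(1),round(cx,1),round(cy,1),round(2*r,1),b.sum()))
    return out
E
python3 - <<'E'
from h import *
for n in('top','side'):
    z=np.load(n+'0.npz');print(n)
    for x in caps(n,z['p'],z['d']):print('cap',*x)
    for x in discs(n,z['p'],z['d']):print('disc',*x)
# bench z check and other pots tops
    W=world(n,z['d']);print('bench',[W[v,u].round(1).tolist() for u,v in((150,230),(230,300))])
p=np.load('top0.npz')['p'];cv2.imwrite('pics/crop1.png',cv2.resize(p[225:310,170:420],None,fx=3.2,fy=3.2,interpolation=2)[:,:,::-1])
E
```

```text
top
cap 332 249 76.5 [440.6 -90.2] 440.3 -90.0 52.8
cap 252 252 46.5 [427.6 107. ] 427.7 107.1 33.6
cap 192 275 66.7 [368.3 247.1] 368.6 246.8 46.6
cap 389 280 56.3 [ 365.4 -235.2] 365.1 -235.0 41.7
disc 232 158 [670.9 169.3] 670.9 168.9 60.1 400
disc 262 168 [646.   88.1] 646.1 88.0 59.0 391
disc 293 178 [620.9   6.9] 621.4 7.2 59.8 400
disc 324 188 [596.  -74.3] 596.3 -74.3 60.4 404
disc 300 394 [ 76.  -21.8] 64.5 -13.2 167.1 492
bench [[477.1, 376.0, -0.9], [302.2, 162.1, 1.3]]
side
cap 184 142 66.6 [368.2 241.8] 367.7 241.0 48.6
cap 219 191 46.7 [427.9 102.6] 427.2 102.2 35.6
cap 237 259 76.7 [441.3 -94.3] 440.8 -94.1 55.5
cap 201 349 57.0 [ 366.5 -240. ] 366.5 -240.0 41.2
bench [[282.4, 64.6, -0.2], [420.2, -127.1, 4.1]]
```

View pics/crop1.png

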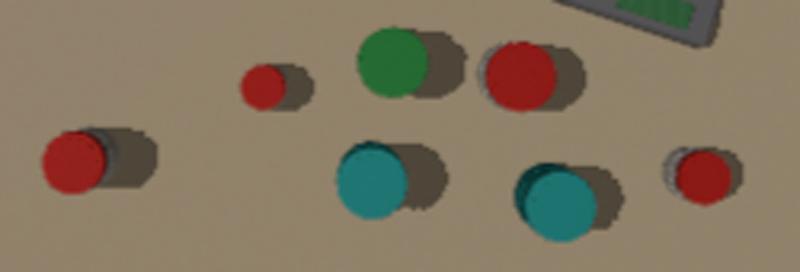

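The red caps match by height: s is at (333,249) with its top at 76, p at (252,252) with 46, r at (193,275) with 67, and q at (389,280) with 56. The crop confirms four red-capped pots, with green and turquoise decoys between them. The top and side views agree within 5 mm, so I'm splitting the difference. First I'll move above r.

Request:
play_rows(increments=[[14,-45,-8,0,0,-9],[28,-90,-16,0,0,-18],[43,-135,-24,0,0,-27],[58,-180,-32,0,0,-36],[72,-225,-40,0,0,-45],[87,-270,-48,0,0,-54],[101,-315,-56,0,0,-63],[116,-360,-64,0,0,-72],[130,-405,-72,0,0,-81],[144.4,-445.3,-81.3,0,0,-89.1],[144.4,-445.3,-81.3,0,0,-89.1],[144.4,-445.3,-81.3,0,0,-89.1],[144.4,-445.3,-81.3,0,0,-89.1]], hand=100, squeeze=40)

```text
time: 1.72
ee_pos: [368.1, 245.8, 150.1]
eef_rot: [[0.291, 0.957, 0.0], [0.957, -0.291, 0.001], [0.001, 0.0, -1.0]]
contact_force: [-0.5, -0.5, -0.4]
gripper_width: 1.0
finger_force: 0.0
```

```bash
python3 - <<'E'
from h import *
for i in range(2):
    s=bot.sense();print(s['time'],s['ee_pos'].round(2) if hasattr(s['ee_pos'],'round') else s['ee_pos'],np.round(s['eef_rot'],3).tolist(),np.round(s['joint_positions'],2))
p,d=vision.read_camera('wrist');m=vision.camera_model('wrist')
print({k:np.round(v,3).tolist() for k,v in m.items()})
np.savez('w0.npz',p=p,d=d);cv2.imwrite('pics/w0.png',p[:,:,::-1])
s=bot.sense();print(s['ee_pos'])
E
```

```text
1.725 [368.09 245.8  150.13] [[0.291, 0.957, 0.0], [0.957, -0.291, 0.001], [0.001, 0.0, -1.0]] [-1.02  0.41  0.43  2.31 -0.36  0.48 -0.59]
1.725 [368.09 245.8  150.13] [[0.291, 0.957, 0.0], [0.957, -0.291, 0.001], [0.001, 0.0, -1.0]] [-1.02  0.41  0.43  2.31 -0.36  0.48 -0.59]
{'fx': 325.192, 'fy': 325.192, 'cx': 278.586, 'cy': 204.076, 'tool_from_camera': [[-0.0, -0.956, -0.294, 74.764], [1.0, -0.0, 0.0, -0.795], [-0.0, -0.294, 0.956, -143.052], [0.0, 0.0, 0.0, 1.0]]}
[368.01931578 245.73702211 150.11280381]
```

View pics/w0.png

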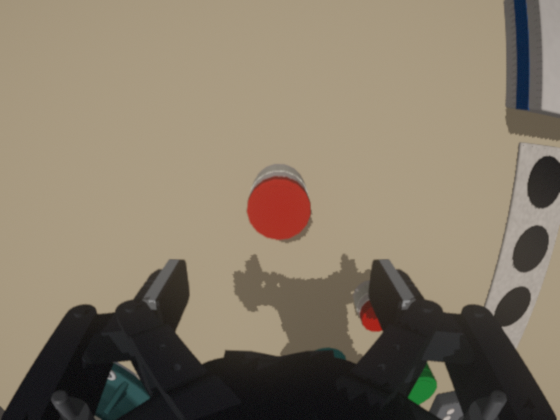

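The wrist picture shows pot r's cap at (279,209), centred between the fingers. I'll compute the offset in tool axes.

```bash
cat >> h.py <<'E'
def wcap(p,ztop,pos,R,near=None):
    m=vision.camera_model('wrist');T=np.array(m['tool_from_camera'])
    hsv=cv2.cvtColor(p,cv2.COLOR_RGB2HSV);h=hsv[...,0];out=[]
    for b in blobs(((h<8)|(h>172))&(hsv[...,1]>150)&(hsv[...,2]>60),300):
        v,u=np.nonzero(b);x,y=u-m['cx'],v-m['cy'];r=np.hypot(x,y)+1e-9;t=r/m['fx']
        ray=np.c_[np.sin(t)*x/r,np.sin(t)*y/r,np.cos(t)]@T[:3,:3].T@R.T
        c=pos+R@T[:3,3];q=(c+ray*((ztop-c[2])/ray[:,2])[:,None])[:,:2]
        (cx,cy),rad=cv2.minEnclosingCircle(q.astype(np.float32))
        o=R.T@(np.r_[cx,cy,0]-np.r_[pos[:2],0])
        out.append((round(u.mean()),round(v.mean()),'world',round(cx,1),round(cy,1),'d',round(2*rad,1),'tool xy',o[:2].round(1)))
    return out
E
python3 - <<'E'
from h import *
s=bot.sense();z=np.load('w0.npz')
for x in wcap(z['p'],66,np.array(s['ee_pos']),np.array(s['eef_rot'])):print(*x)
E
```

```text
279 208 world 367.7 247.3 d 48.2 tool xy [ 1.4 -0.7]
370 318 world 419.5 126.0 d 36.1 tool xy [-99.6  84.1]
```

Request:
play_rows(increments=[[0,1,-25,0,0,0],[0,1,-55,0,0,0],[0,1,-85,0,0,0],[0,1,-110,0,0,0],[0,1,-124,0,0,0],[0,1,-129,0,0,0],[0,1,-129,0,0,0]])

```text
time: 2.65
ee_pos: [368.3, 245.6, 21.2]
eef_rot: [[0.293, 0.956, 0.0], [0.956, -0.293, 0.0], [0.0, 0.0, -1.0]]
contact_force: [-0.4, -0.2, -0.4]
gripper_width: 0.998
finger_force: 0.0
```

Request:
play_rows(increments=[[0,0,0,0,0,0],[0,0,0,0,0,0],[0,0,0,0,0,0],[0,0,0,0,0,0],[0,0,0,0,0,0],[0,0,0,0,0,0],[0,0,0,0,0,0],[0,0,0,0,0,0]], hand=0, squeeze=40)

```text
time: 3.65
ee_pos: [368.4, 245.6, 21.7]
eef_rot: [[0.294, 0.956, 0.001], [0.956, -0.294, 0.001], [0.001, 0.001, -1.0]]
contact_force: [-0.6, 1.2, 6.1]
gripper_width: 0.551
finger_force: 40.4
```

Request:
play_rows(increments=[[0,0,10,0,0,0],[0,0,30,0,0,0],[10,-6,55,0,0,0],[30,-17,75,0,0,0],[60,-34,85,0,0,0],[95,-54,85,0,0,0],[135,-77,85,0,0,0],[175,-100,85,0,0,0],[215,-123,85,0,0,0],[245,-140,80,0,0,0],[265,-152,65,0,0,0],[275,-157,50,0,0,0],[277.6,-159,35,0,0,0],[277.6,-159,25,0,0,0],[277.6,-159,18,0,0,0],[277.6,-159,13,0,0,0],[277.6,-159,10.5,0,0,0],[277.6,-159,10,0,0,0],[277.6,-159,10,0,0,0]])

```text
time: 6.02
ee_pos: [645.6, 86.7, 31.8]
eef_rot: [[0.293, 0.956, -0.0], [0.956, -0.293, 0.001], [0.001, -0.0, -1.0]]
contact_force: [-3.9, 1.5, 5.2]
gripper_width: 0.554
finger_force: 41.9
```

Request:
play_rows(increments=[[0,0,0,0,0,0],[0,0,0,0,0,0],[0,0,0,0,0,0],[0,0,0,0,0,0],[0,0,0,0,0,0],[0,0,20,0,0,0],[0,0,50,0,0,0],[-30,0,90,0,0,0],[-80,5,120,0,0,0],[-130,10,120,0,0,0],[-180,15,120,0,0,0],[-218.3,18,120,0,0,0],[-218.3,18,120,0,0,0],[-218.3,18,120,0,0,0]], hand=100)

```text
time: 7.78
ee_pos: [429.0, 104.6, 152.1]
eef_rot: [[0.294, 0.956, 0.003], [0.956, -0.294, 0.001], [0.002, 0.003, -1.0]]
contact_force: [-1.4, 0.5, 0.6]
gripper_width: 1.002
finger_force: 0.0
```

```bash
cat > look.py <<'E'
import sys
from h import *
s=bot.sense();pos=np.array(s['ee_pos']);R=np.array(s['eef_rot']);print(s['time'],pos.round(1))
p,d=vision.read_camera('wrist')
for x in wcap(p,float(sys.argv[1]),pos,R):print('wrist',*x)
for n in ('top','side'):
    p,d=vision.read_camera(n);cv2.imwrite(f'pics/{n}_{sys.argv[2]}.png',p[:,:,::-1])
    for x in caps(n,p,d):print(n,*x)
E
python3 look.py 46 a
```

```text
7.775 [429.  104.6 152.1]
wrist 523 158 world 666.7 77.1 d 61.7 tool xy [ 43.5 235.3]
wrist 276 200 world 427.0 106.8 d 35.7 tool xy [ 1.5 -2.5]
top 261 164 76.8 [644.7  88.3] 644.1 88.7 46.9
top 332 249 76.3 [440.4 -90.3] 440.5 -90.1 52.4
top 390 280 56.4 [ 365.4 -235.4] 365.6 -235.1 41.8
side 329 173 76.6 [645.4  84.9] 645.6 85.1 49.6
side 219 191 46.7 [427.9 102.6] 427.9 102.8 35.3
side 237 259 76.7 [441.2 -94.9] 440.8 -95.7 55.7
side 201 349 56.9 [ 366.1 -239.7] 365.9 -239.5 42.3
```

Request:
play_rows(increments=[[-2,2.2,-20,0,0,0],[-2,2.2,-50,0,0,0],[-2,2.2,-80,0,0,0],[-2,2.2,-110,0,0,0],[-2,2.2,-130,0,0,0],[-2,2.2,-138,0,0,0],[-2,2.2,-140,0,0,0],[-2,2.2,-140,0,0,0]])

```text
time: 8.93
ee_pos: [426.0, 106.5, 11.4]
eef_rot: [[0.294, 0.956, 0.001], [0.956, -0.294, 0.0], [0.0, 0.001, -1.0]]
contact_force: [0.5, 0.1, 0.1]
gripper_width: 1.001
finger_force: 0.0
```

Request:
play_rows(increments=[[0,0,0,0,0,0],[0,0,0,0,0,0],[0,0,0,0,0,0],[0,0,0,0,0,0],[0,0,0,0,0,0],[0,0,0,0,0,0],[0,0,0,0,0,0],[0,0,0,0,0,0],[0,0,0,0,0,0]], hand=0)

```text
time: 10.05
ee_pos: [425.7, 106.6, 11.5]
eef_rot: [[0.294, 0.956, 0.001], [0.956, -0.294, 0.0], [0.001, 0.001, -1.0]]
contact_force: [0.3, 0.5, 4.6]
gripper_width: 0.412
finger_force: 39.4
```

Request:
play_rows(increments=[[0,0,10,0,0,0],[0,0,30,0,0,0],[3,-3,55,0,0,0],[12,-13,78,0,0,0],[30,-32,90,0,0,0],[55,-59,90,0,0,0],[85,-91,90,0,0,0],[115,-123,90,0,0,0],[140,-150,85,0,0,0],[158,-169,70,0,0,0],[168,-180,52,0,0,0],[170,-182,37,0,0,0],[170,-182,26,0,0,0],[170,-182,18,0,0,0],[170,-182,13,0,0,0],[170,-182,10.5,0,0,0],[170,-182,10,0,0,0],[170,-182,10,0,0,0]])

```text
time: 12.3
ee_pos: [595.4, -75.1, 21.6]
eef_rot: [[0.293, 0.956, -0.0], [0.956, -0.293, 0.001], [0.001, -0.0, -1.0]]
contact_force: [-1.7, 0.9, 5.3]
gripper_width: 0.41
finger_force: 40.2
```

Request:
play_rows(increments=[[0,0,0,0,0,0],[0,0,0,0,0,0],[0,0,0,0,0,0],[0,0,0,0,0,0],[0,0,0,0,0,0],[0,0,20,0,0,0],[0,0,50,0,0,0],[-10,-2,90,0,0,0],[-40,-5,120,0,0,0],[-80,-8,135,0,0,0],[-120,-12,140,0,0,0],[-155,-16,140,0,0,0],[-155,-16,140,0,0,0],[-155,-16,140,0,0,0]], hand=100)

```text
time: 14.05
ee_pos: [441.9, -91.6, 162.0]
eef_rot: [[0.294, 0.956, 0.003], [0.956, -0.294, -0.0], [0.001, 0.003, -1.0]]
contact_force: [0.3, -0.2, 0.2]
gripper_width: 1.003
finger_force: 0.0
```

```bash
python3 look.py 76 b
```

```text
14.05 [441.9 -91.6 162. ]
wrist 444 132 world 581.8 -69.6 d 35.3 tool xy [ 62.1 127.3]
wrist 277 208 world 440.6 -91.0 d 54.0 tool xy [ 0.2 -1.4]
wrist 250 344 world 375.7 -212.9 d 37.2 tool xy [-135.4  -27.7]
top 261 164 76.7 [644.6  88.2] 644.2 88.8 46.7
top 325 186 56.6 [594.9 -73.4] 594.6 -73.0 35.1
top 326 248 76.7 [441.3 -75. ] 440.6 -83.3 46.5
side 329 173 76.6 [645.4  84.7] 645.1 84.1 51.9
side 322 246 56.5 [595.  -77.1] 594.8 -77.3 38.0
side 237 259 76.7 [441.3 -94.5] 440.8 -94.2 55.7
side 201 349 56.8 [ 366.5 -240. ] 367.0 -240.2 41.8
```

Request:
play_rows(increments=[[-1.3,0.5,-25,0,0,0],[-1.3,0.5,-55,0,0,0],[-1.3,0.5,-85,0,0,0],[-1.3,0.5,-112,0,0,0],[-1.3,0.5,-127,0,0,0],[-1.3,0.5,-132,0,0,0],[-1.3,0.5,-132,0,0,0]])

```text
time: 15.08
ee_pos: [439.7, -91.0, 28.8]
eef_rot: [[0.294, 0.956, 0.0], [0.956, -0.294, 0.0], [0.0, 0.0, -1.0]]
contact_force: [-0.2, -0.3, -0.0]
gripper_width: 1.0
finger_force: 0.0
```

Request:
play_rows(increments=[[0,0,0,0,0,0],[0,0,0,0,0,0],[0,0,0,0,0,0],[0,0,0,0,0,0],[0,0,0,0,0,0],[0,0,0,0,0,0],[0,0,0,0,0,0],[0,0,0,0,0,0]], hand=0)

```text
time: 16.08
ee_pos: [440.0, -91.1, 29.8]
eef_rot: [[0.294, 0.956, 0.002], [0.956, -0.294, -0.0], [0.0, 0.002, -1.0]]
contact_force: [0.6, 1.1, 5.9]
gripper_width: 0.622
finger_force: 41.4
```

Request:
play_rows(increments=[[0,0,10,0,0,0],[0,0,30,0,0,0],[0,0,60,0,0,0],[8,9,85,0,0,0],[24,27,100,0,0,0],[48,54,105,0,0,0],[78,87,105,0,0,0],[110,123,105,0,0,0],[142,159,105,0,0,0],[172,192,105,0,0,0],[200,223,105,0,0,0],[220,246,103,0,0,0],[230,257,95,0,0,0],[231.6,258.8,75,0,0,0],[231.6,258.8,55,0,0,0],[231.6,258.8,38,0,0,0],[231.6,258.8,25,0,0,0],[231.6,258.8,16,0,0,0],[231.6,258.8,11,0,0,0],[231.6,258.8,10,0,0,0]])

```text
time: 18.58
ee_pos: [671.0, 167.6, 39.9]
eef_rot: [[0.294, 0.956, -0.0], [0.956, -0.294, 0.0], [0.0, -0.0, -1.0]]
contact_force: [-2.4, -0.7, 6.0]
gripper_width: 0.627
finger_force: 43.1
```

Request:
play_rows(increments=[[0,0,0,0,0,0],[0,0,0,0,0,0],[0,0,0,0,0,0],[0,0,0,0,0,0],[0,0,0,0,0,0],[0,0,20,0,0,0],[0,0,60,0,0,0],[-15,-20,100,0,0,0],[-45,-60,112,0,0,0],[-78,-103,112,0,0,0],[-111,-147,112,0,0,0],[-144,-191,112,0,0,0],[-177,-235,112,0,0,0],[-210,-278,112,0,0,0],[-243,-322,112,0,0,0],[-275,-364,112,0,0,0],[-298,-395,112,0,0,0],[-305,-404,112,0,0,0],[-305,-404,112,0,0,0],[-305,-404,112,0,0,0]], hand=100)

```text
time: 21.08
ee_pos: [367.1, -235.2, 151.2]
eef_rot: [[0.291, 0.957, 0.001], [0.957, -0.291, 0.0], [0.001, 0.001, -1.0]]
contact_force: [0.5, -0.4, -0.2]
gripper_width: 0.996
finger_force: 0.0
```

```bash
python3 look.py 56 c
```

```text
21.075 [ 367.1 -235.2  151.2]
wrist 278 208 world 365.3 -236.7 d 42.1 tool xy [-2.  -1.3]
top 229 152 87.0 [669.6 167.8] 669.5 168.2 52.5
top 261 164 77.1 [644.6  88.4] 644.2 88.8 46.7
top 325 187 56.7 [594.7 -73.5] 594.6 -73.0 35.1
top 389 280 56.0 [ 365.5 -235.1] 365.3 -235.1 41.8
side 331 142 86.7 [669.6 163.2] 670.3 162.1 56.2
side 329 173 76.7 [645.1  84.2] 644.7 84.6 48.6
side 322 246 56.9 [595.1 -77.2] 595.1 -76.9 36.6
side 201 349 56.8 [ 366.4 -239.8] 366.3 -239.8 41.1
```

Request:
play_rows(increments=[[-1.8,-1.5,-25,0,0,0],[-1.8,-1.5,-55,0,0,0],[-1.8,-1.5,-85,0,0,0],[-1.8,-1.5,-112,0,0,0],[-1.8,-1.5,-130,0,0,0],[-1.8,-1.5,-136,0,0,0],[-1.8,-1.5,-136,0,0,0]])

```text
time: 22.1
ee_pos: [364.3, -237.4, 14.9]
eef_rot: [[0.293, 0.956, -0.0], [0.956, -0.293, 0.0], [0.0, -0.0, -1.0]]
contact_force: [0.1, -0.1, 1.1]
gripper_width: 0.995
finger_force: 0.0
```

Request:
play_rows(increments=[[0,0,0,0,0,0],[0,0,0,0,0,0],[0,0,0,0,0,0],[0,0,0,0,0,0],[0,0,0,0,0,0],[0,0,0,0,0,0],[0,0,0,0,0,0],[0,0,0,0,0,0],[0,0,0,0,0,0]], hand=0)

```text
time: 23.22
ee_pos: [364.4, -237.8, 15.7]
eef_rot: [[0.294, 0.956, 0.001], [0.956, -0.294, -0.001], [-0.0, 0.001, -1.0]]
contact_force: [0.6, 0.5, 5.7]
gripper_width: 0.478
finger_force: 39.8
```

Request:
play_rows(increments=[[0,0,10,0,0,0],[0,0,30,0,0,0],[0,0,60,0,0,0],[10,9,85,0,0,0],[30,28,100,0,0,0],[58,55,105,0,0,0],[90,85,105,0,0,0],[124,117,105,0,0,0],[158,149,105,0,0,0],[192,181,105,0,0,0],[222,209,105,0,0,0],[244,230,103,0,0,0],[255,241,95,0,0,0],[257,242.5,75,0,0,0],[257,242.5,55,0,0,0],[257,242.5,38,0,0,0],[257,242.5,25,0,0,0],[257,242.5,16,0,0,0],[257,242.5,11,0,0,0],[257,242.5,10,0,0,0]])

```text
time: 25.72
ee_pos: [621.0, 4.5, 25.8]
eef_rot: [[0.294, 0.956, -0.0], [0.956, -0.294, 0.0], [0.0, -0.0, -1.0]]
contact_force: [-2.9, -0.0, 9.8]
gripper_width: 0.482
finger_force: 41.1
```

Request:
play_rows(increments=[[0,0,0,0,0,0],[0,0,0,0,0,0],[0,0,0,0,0,0],[0,0,0,0,0,0],[0,0,0,0,0,0],[0,0,20,0,0,0],[0,0,60,0,0,0],[0,0,110,0,0,0],[-30,5,150,0,0,0],[-70,20,180,0,0,0],[-110,50,180,0,0,0],[-140,95,180,0,0,0],[-160,140,180,0,0,0],[-170,190,180,0,0,0],[-180,240,180,0,0,0],[-190,280,180,0,0,0],[-190,300,180,0,0,0],[-190,300,180,0,0,0],[-190,300,180,0,0,0]], hand=100)

```text
time: 28.1
ee_pos: [431.7, 302.4, 205.3]
eef_rot: [[0.297, 0.955, 0.0], [0.955, -0.297, -0.001], [-0.001, 0.0, -1.0]]
contact_force: [0.4, -0.7, -0.2]
gripper_width: 1.001
finger_force: 0.0
```

```bash
python3 look.py 56 d
```

```text
28.1 [431.7 302.4 205.3]
wrist 517 247 world 690.2 147.7 d 67.0 tool xy [-71.  292.7]
wrist 496 302 world 654.9 71.7 d 59.5 tool xy [-154.1  281.6]
top 229 152 87.2 [669.7 167.8] 669.4 168.1 52.6
top 261 164 76.9 [644.5  88.4] 644.1 88.7 46.9
top 294 175 66.8 [620.2   6.6] 620.1 6.5 41.0
top 326 186 56.9 [595.  -73.6] 594.6 -73.0 35.1
side 331 142 86.6 [669.7 163.8] 669.4 164.5 54.6
side 329 173 76.6 [644.9  84.3] 644.5 84.5 49.1
side 326 208 66.8 [620.7   2.5] 620.3 2.0 42.6
side 322 246 56.7 [595.2 -76.9] 595.2 -77.1 37.0
```

View pics/side_d.png

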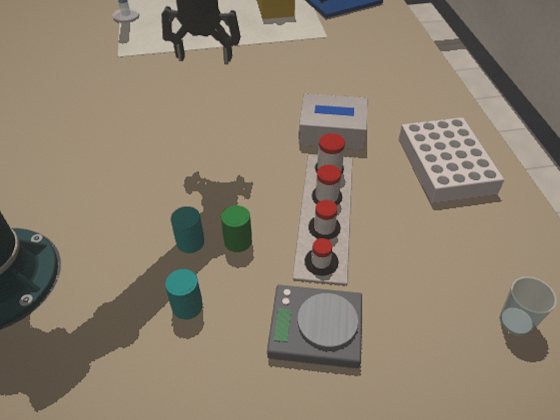

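View pics/top_d.png

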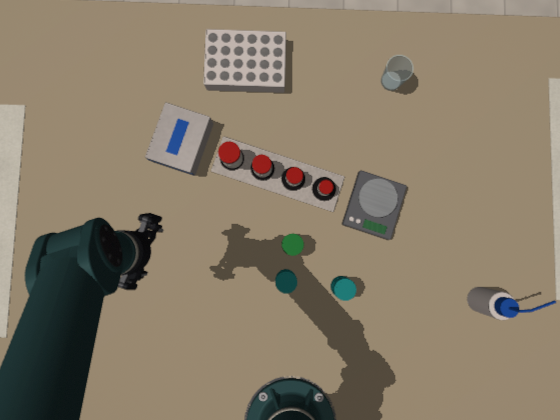

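The side view shows all four pots standing on the discs. From the balance outwards they are p (322,246), q (326,208), r (329,173) and s (331,142). Measured from the top camera, each sits within 2 mm of its disc centre. The gripper is clear, so I'm handing in.

```bash
python3 -c "from plant import bot; print(bot.close_job())"
```

```text
the job is handed in; nothing more can be done
None
```

The four red-capped pots stand upright on the discs in height order, shortest (p) next to the balance and tallest (s) farthest from it, each measured within about 2 mm of its disc's centre; handed in at about 28 s.

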